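Close a deep-stem valve with a T-key

ROBOT

A 7-joint arm with a two-finger parallel gripper is mounted at the origin on a cart in front of the work surface, level with it; the furniture and walls round the work are solid. World frame = base frame: x ahead of the robot, y to its left, z up, the work surface at z = 0. Lengths are in m, angles in rad, forces in N, time in s.
With the tool pointing down it reaches from about 0.4 to 0.875 m from the base axis. Payload 19.3 kg.
Tool frame: the origin (TCP) lies midway between the tips of the shut fingers; the grasp point (between the pads) lies 19 mm behind it; z points along the fingers, y is the line along which they close (so a half turn about z gives the same grasp; the last joint's range is limited). The gripper opens to 85 mm and grips with 20 to 120 N. Pads are 22 mm wide; open, the fingers measure 114 mm over their backs; the gripper's body (76 mm by 85 mm) begins 54 mm behind the grasp point. The pads swing forward as they close: fully open they stand 13 mm farther back than shut.
Start: joints at [-0.07, 0.521, -0.036, 1.599, 0.021, 1.021, -0.113], TCP at [0.625, -0, 0.231] pointing down, gripper open.
Joint ranges: [-2.91, 2.91], [-0.3, 2.13], [-1.5, 1.42], [0.17, 2.43], [-1.26, 4.41], [0.16, 1.93], [-2.52, 2.52]. Speed limits (rad/s): [1.89, 1.89, 2.39, 2.39, 3.01, 3.01, 3.01].

INTERFACE

Orientations are given as [roll, pitch, yaw] about the fixed x, y, z axes, in that order (R = Rz(yaw) Ry(pitch) Rx(roll)).
In Python, from workcell import * gives the robot as it stands. The module is installed in compiled form; this text tells all that it offers.
- The arm moves only by the tool play_rows, never from a script. Its argument "deltas" is a list of rows, each a list of 7 numbers: the shift along the tool's x, y, z in units of 500 mm (1.0 is 500 mm), then the turn, a rotation vector about the tool's x, y, z in units of 120 degrees (1.0 is 120 degrees), then the closure, from 0 (fully open) to 1 (shut). A call has 1 to 10 rows; each row is the pose to reach, as a shift and turn from the pose commanded when the call began, along the tool's axes at that moment; what a row does not reach only later rows make up. A row lasts 1/10 s, in which the tool goes at most 50 mm and 8.59 degrees, less where a joint would pass 70% of its speed; a pose out of reach is approached as far as the arm can. A call with a number of a shift or a turn outside -1 to 1 is refused whole. A call with a gripper value outside its range is refused whole. The fingers move at their own pace and stop on an object; "newtons" is the grip in N (left out, the last holds). Time passes only in rows, so rows that repeat a pose let the fingers close. It gives the time, the measured TCP pose, the force, the opening and the grip force at its end, in the units of the state.
- observe(): the state, without advancing time (a new reading comes with each control period).
- grab_frame(name): name is "scene" or "side" or "wrist"; returns the picture (420x560x3 uint8, red, green, blue); there is no depth.
- get_calibration(name): a dict with "fovy" (degrees; the focal length in pixels is half the picture's height over the tangent of half this angle, whatever the lens; pixels are square), "cx", "cy" (the principal point, pixels), "k1" (the pictures are not rectified: a ray, as slopes to the right and down, at radius r is drawn at 1 + k1 r^2 times it, then the intrinsics apply), "xyz" and "rotation" of the camera in the world. Camera axes: x right, y down, z forward; pixel columns grow to the right and rows downward; lengths in m; the calibration is good to about 2 mm. A picture is of the moment at which its call begins: read the wrist's pose just before it. get_calibration takes no time and is no camera call; for the wrist camera it gives the pose at the moment of the call.
- job_done(): hands the job in; it is judged then, once.
The state is a dict: "clock": time; "qpos": joint angles; "qd": joint speeds; "joint_efforts": joint torques, N m; "position": TCP position; "tool_rot": TCP orientation; "force": force on the tool from outside, world axes, zero at the start; "moment": the same for the moment, N m; "grip_width": finger opening in m; "finger_force": force on a finger pad.
Only numpy, scipy, OpenCV 4.12 (cv2) and the standard library are available. Lean on these libraries where they do the work, as an engineer would, in place of code of your own. Each camera call takes 0.05 s, during which the arm holds its last target. There are 200 camera calls.

TASK

Close the straight-through valve, the one whose two ports lie in one line: take the T-key off its hanger, lower it down the valve's bore onto the square stem and turn it clockwise (seen from above) as far as it goes. Then draw the key out and hang it back in the hanger's fork, hanging upright on its collar. Leave the right-angle valve as it is and do not knock over the beaker.

Things in the scene. Friction and masses are not known exactly. Their poses are not given: they have to be found in the camera images.
- t_key: steel T-key, 0.22 kg, 183 mm long, hanging upright. Origin: centre of its open lower end; z points up along the shank to the crossbar, x along the crossbar. Lower end: 24 mm square socket, 32 mm tall, with a 16 mm square opening 22 mm deep, its flats parallel to the crossbar. Shank 12 mm diameter. It also has a round collar and, at the top, a crossbar (see their points)
- t_key_bar (a point): centre of the T-key's crossbar (90 mm long, 12 mm wide, 16 mm tall), 175 mm above the key's origin, where it is gripped from above across its 12 mm width; axes as the key's
- t_key_collar (a point): centre of the underside of the T-key's collar (34 mm diameter, 6 mm thick), 125 mm above the key's origin; axes as the key's
- hanger: fixed hanger: a post on a 90 mm square foot carrying a flat fork, 160 mm high, whose two prongs (13 mm wide, 8 mm thick) are open towards the hanger's own -x, roughly towards the robot. The key hangs with its shank in the 18 mm wide slot and its collar on the prongs. Origin on the worktop under the place where the shank hangs, z up
- hanger_slot (a point): where the centre of the collar's underside belongs: in the slot, at the prongs' upper face; axes as the hanger's. Prong tips lie 19 mm from it towards -x, the slot's closed end 14 mm towards +x. The socket is too wide for the slot: lift the key about 12 mm and draw it out along -x by 45 mm or more before raising it; hang it back the same way
- straight_valve: a fixed valve: round aluminium body 72 mm across and 120 mm high on a 94 mm square foot, with an open vertical bore of 36 mm diameter from its top down to the recessed square stem. Its two pipe ports are opposite one another (along its own +y and -y), 50 mm above the worktop, reaching 60 mm from the axis. This is the valve to close. Origin on the worktop on the bore's axis, z up
- straight_valve_stem_top (a point): top of the straight valve's stem, on the bore's axis, 40 mm above the worktop and 80 mm below the bore's mouth. The stem is 14 mm square, its topmost 5 mm stepped to 11.5 mm; with the key fully down on it the key's lower end is 22 mm below this point. This frame turns with the stem: z up, x and y square to its flats
- straight_valve_stem (a joint): angle of the straight valve's stem: 0 open, grows clockwise seen from above, 1.571 closed at its stop. The dark pointer on the ring round the mouth turns with it: along the ports (+y) at 0, across them when closed. It starts partly closed, at 0.2 to 0.5, needs about 0.12 N m to turn and stays where it is left; the key has about 0.15 rad of play on the stem
- angle_valve: a fixed valve: round aluminium body 72 mm across and 120 mm high on a 94 mm square foot, with an open vertical bore of 36 mm diameter from its top down to the recessed square stem. Its two pipe ports stand at a right angle (along its own +x and +y). To be left alone. Origin on the worktop on the bore's axis, z up
- angle_valve_stem (a joint): angle of the right-angle valve's stem, same meaning; to be left as it is
- beaker: small clear empty beaker 54 mm wide, 70 mm high, standing loose between the valves and the robot. Origin under its centre, z up
Things that resemble listed ones, but are neither listed nor needed, are in the scene too. Leave any orange look-alike of the t_key alone. What is shaped like the straight_valve but red is not meant.

How it is judged:
By the outcome, as a careful person would: the job done as asked, in the order asked, and still so for the second after the job is handed in, with the robot touching nothing.
It also fails if it takes over 72 s, if anything falls off the work surface, if the arm or the gripper's body presses on something with over 40 N, if the wrist force passes 120 N, or if a joint passes its speed limit or range.

## Working session

There is one attempt and no reset: what is moved stays moved. The work goes in short steps, Python scripts to look and compute and a tool call to move; the robot and the scene stay as the last step left them, time stands still between calls to the robot, and variables do not carry over. Pictures are saved under pics/ and viewed, at most 10 in all, crops included, and the job is handed in when it is done.

Besides the shell and the picture viewer there is one more tool, called after "Request:" in YAML: its name, and indented under it one key for each argument. play_rows: Moves the arm, as the interface text tells. Its arguments: {"type":"object","properties":{"deltas":{"type":"array"},"newtons":{"type":"number"}},"required":["deltas"]}

```bash
mkdir -p pics; cat > h.py <<'E'
from workcell import *
import numpy as np, cv2
from scipy.spatial.transform import Rotation as R
def cam(n):
    c=get_calibration(n); f=210/np.tan(np.radians(c['fovy'])/2)
    M=np.array(c['rotation'],float)
    if M.shape!=(3,3): M=R.from_euler('xyz',M).as_matrix()
    return c,f,M,np.array(c['xyz'])
def ray(C,u,v):
    c,f,M,t=C; d=np.array([(u-c['cx'])/f,(v-c['cy'])/f]); s=d.copy()
    for _ in range(20): s=d/(1+c['k1']*(s@s))
    return M@np.array([s[0],s[1],1])
def plane(C,u,v,z):
    r=ray(C,u,v); t=C[3]; return t+r*(z-t[2])/r[2]
def tri(C1,p1,C2,p2):
    a,b=ray(C1,*p1),ray(C2,*p2); A=np.stack([a,-b],1); s=np.linalg.lstsq(A,C2[3]-C1[3],rcond=None)[0]
    P,Q=C1[3]+a*s[0],C2[3]+b*s[1]; return (P+Q)/2,np.linalg.norm(P-Q)
def proj(C,P):
    c,f,M,t=C; q=M.T@(np.array(P)-t); s=q[:2]/q[2]; s=s*(1+c['k1']*(s@s)); return s*f+[c['cx'],c['cy']]
def shot(n,name):
    C=cam(n); im=grab_frame(n); cv2.imwrite(f'pics/{name}.png',im[:,:,::-1]); return C,im
E
python3 - <<'E'
from h import *
for n in ["scene","side","wrist"]:
    C,im=shot(n,n+'0'); print(n,C[0])
s=observe(); print(s)
a=cv2.imread('pics/scene0.png'); b=cv2.imread('pics/side0.png')
E
```

```text
scene {'fovy': 43.878712531637966, 'cx': 280.63545627651956, 'cy': 207.67823711085447, 'k1': 0.05988903352968617, 'xyz': array([-0.14425623,  0.83195887,  0.74258906]), 'rotation': array([-2.09734705,  0.00478988, -2.50761104])}
side {'fovy': 44.11315967889955, 'cx': 273.64305545318285, 'cy': 209.60398732953678, 'k1': -0.09697265575045592, 'xyz': array([-0.07471966,  0.86502932,  0.74538402]), 'rotation': array([-2.11564462,  0.01808089, -2.58994975])}
wrist {'fovy': 58.44586036796099, 'cx': 281.97947578471997, 'cy': 207.95536022314133, 'k1': -0.01500769401756082, 'xyz': array([0.62481269, 0.06551403, 0.37200702]), 'rotation': array([ 2.87952565e+00,  8.60300084e-04, -2.37891751e-04])}
{'clock': 0.15, 'qpos': array([-0.0702138 ,  0.52185943, -0.03631359,  1.59982126,  0.02118633,
        1.02112866, -0.11279669]), 'qd': array([ 0.000675  , -0.00147286,  0.00171209, -0.0014853 ,  0.00027345,
       -0.00161323, -0.00116171]), 'joint_efforts': array([ 4.00798544e-04, -9.27376485e+01,  1.98035471e+00, -3.70049715e+01,
        1.79930578e-02,  6.46477114e-03, -1.41420460e-05]), 'position': array([ 6.24765479e-01, -2.39267466e-05,  2.30889101e-01]), 'tool_rot': array([-3.14076188e+00,  5.07216208e-05,  1.57078099e+00]), 'force': array([-0.0863986 ,  0.90953396, -0.05652094]), 'moment': array([-0.02887802, -0.02469902, -0.04893585]), 'finger_force': 0.0, 'grip_width': 0.08542203632264843}
```

View pics/scene0.png

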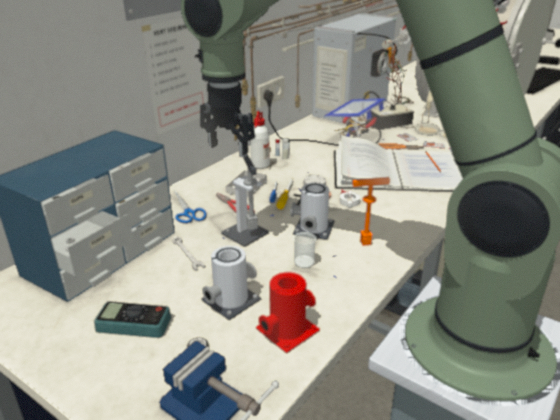

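View pics/side0.png

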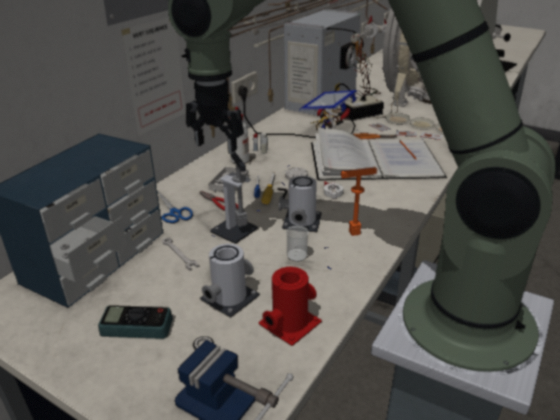

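View pics/wrist0.png

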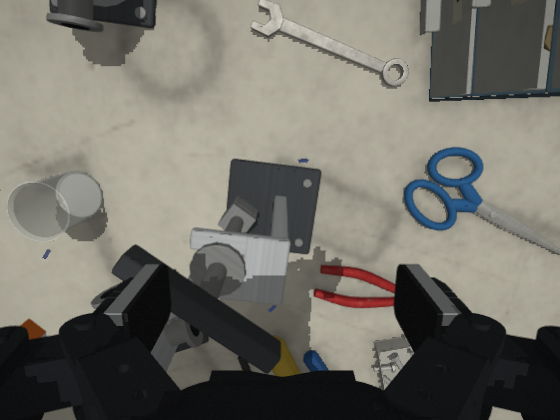

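```bash
python3 - <<'E'
from h import *
a=cv2.imread('pics/scene0.png');
c1=cv2.resize(a[160:320,190:350],(600,600),interpolation=3)
cv2.imwrite('pics/crop1.png',c1)
W=cam('wrist'); im=cv2.imread('pics/wrist0.png')
for p in [(130,262),(268,360),(122,250),(112,268),(283,345)]: print(p,plane(W,*p,.218))
print('collar',plane(W,217,270,.166), 'foot',[plane(W,*p,.006) for p in [(232,160),(320,170),(307,252),(226,205)]])
print('fork tip',plane(W,191,230,.16),plane(W,290,242,.16),plane(W,283,303,.16))
S=cam('scene'); D=cam('side')
print('valveA top',plane(S,230,255,.12),plane(D,228,252,.12))
print('valveB top',plane(S,315,188,.12),plane(D,303,184,.12))
print('red top',plane(S,288,283,.12),'beaker',plane(S,304,263,0),plane(S,304,237,0.07),'orange',plane(S,366,240,0),'orangebar',plane(S,370,183,.2))
E
```

```text
(130, 262) [ 0.55731841 -0.00062522  0.218     ]
(268, 360) [ 0.61801885 -0.05107901  0.218     ]
(122, 250) [0.5543896  0.00505255 0.218     ]
(112, 268) [ 0.54893846 -0.00352476  0.218     ]
(283, 345) [ 0.62518648 -0.04280751  0.218     ]
collar [ 0.58598518 -0.0280056   0.166     ] foot [array([0.57575023, 0.01582192, 0.006     ]), array([0.66195008, 0.00595719, 0.006     ]), array([ 0.65063548, -0.08022933,  0.006     ]), array([ 0.56813228, -0.0295914 ,  0.006     ])]
fork tip [ 0.57054351 -0.00494864  0.16      ] [ 0.62948015 -0.01250663  0.16      ] [ 0.62530237 -0.05318937  0.16      ]
valveA top [0.46231277 0.18766056 0.12      ] [0.46906503 0.18234186 0.12      ]
valveB top [ 0.48076304 -0.16037995  0.12      ] [ 0.47689181 -0.15159375  0.12      ]
red top [0.31246343 0.19216522 0.12      ] beaker [ 0.4138749  -0.01559867  0.        ] [ 0.41860029 -0.0204137   0.07      ] orange [ 0.3413987  -0.19053987  0.        ] orangebar [ 0.31340729 -0.12495148  0.2       ]
```

View pics/crop1.png

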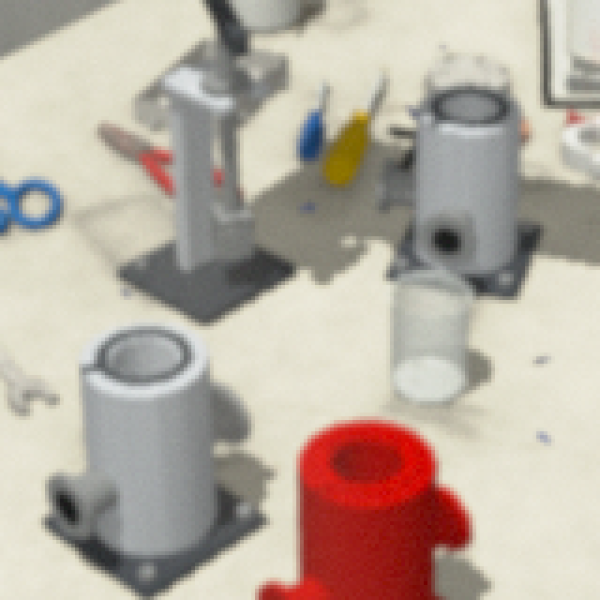

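Straight valve is the one at about (0.466, 0.185); the other grey valve at (0.479, -0.156) has ports at a right angle. The key's dark bar is at wrist pixels (120,258) to (275,352), about -40° in yaw. I'll raise, turn and look from above.

Request:
play_rows:
  deltas:
    - [-0.01, -0.01, -0.05, 0, 0, -0.06, 0]
    - [-0.02, -0.03, -0.1, 0, 0, -0.13, 0]
    - [-0.03, -0.05, -0.14, 0, 0, -0.2, 0]
    - [-0.046, -0.076, -0.16, 0, 0, -0.27, 0]
    - [-0.046, -0.076, -0.16, 0, 0, -0.34, 0]
    - [-0.046, -0.076, -0.16, 0, 0, -0.4, 0]
    - [-0.046, -0.076, -0.16, 0, 0, -0.417, 0]
    - [-0.046, -0.076, -0.16, 0, 0, -0.417, 0]
    - [-0.046, -0.076, -0.16, 0, 0, -0.417, 0]

```text
clock: 1.05
position: [0.5869, -0.0231, 0.3111]
tool_rot: [-3.141, -0.0, 2.443]
force: [-0.9, 0.7, -0.3]
grip_width: 0.0854
finger_force: 0.0
```

```bash
python3 - <<'E'
from h import *
s=observe();print(s['clock'],s['position'],s['tool_rot'],s['qpos'])
C,im=shot('wrist','w1')
E
```

```text
1.05 [ 0.5869419  -0.02310076  0.31114832] [-3.14140506e+00 -2.10626084e-04  2.44250732e+00] [ 0.10009254  0.39531824 -0.22508343  1.59408975  0.09373783  1.16306914
  0.72627705]
```

View pics/w1.png

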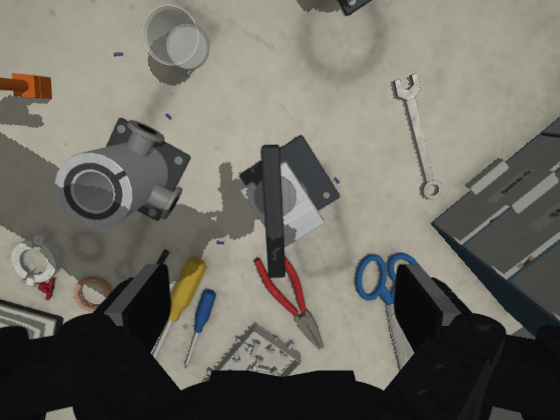

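Bar is seen almost vertical, from (271,146) to (277,276), with the foot behind it at (295,185). I'll measure it.

```bash
python3 - <<'E'
from h import *
C=cam('wrist'); im=cv2.imread('pics/w1.png')
g=im.max(2); m=np.zeros_like(g); m[135:290,250:300]=(g[135:290,250:300]<62)*255
m=cv2.morphologyEx(m,cv2.MORPH_OPEN,np.ones((5,5)))
for v in range(140,284,8):
    x=np.where(m[v])[0]; print(v,x.min() if len(x) else None,x.max() if len(x) else None,g[v,262:288:3])
E
```

```text
140 None None [175 172 173 177 175 173 171 171 172]
148 265 270 [49 58 59 59 58 57 44 59 65]
156 None None [48 62 62 63 64 60 55 64 64]
164 255 264 [ 44  62  62  62  64  61  83 167 162]
172 250 265 [ 38  60  61  61  64  63  85 186 184]
180 250 266 [ 43  59  61  60  63  64  44 126 122]
188 262 272 [ 59  57  61  60  62  63  49 124 128]
196 263 273 [ 69  54  61  60  62  63  53 117 126]
204 263 275 [ 71  50  60  59  61  61  56 115 125]
212 264 275 [ 73  46  61  60  60  61  58 104 123]
220 265 278 [ 98  51  60  61  60  61  60 114 178]
228 266 275 [168 111  59  60  59  61  60  71  97]
236 272 283 [169 134  42  62  60  60  60  49  95]
244 267 283 [166 143  31  35  34  35  34  34  96]
252 267 283 [163 166  31  43  58  34  34  31 150]
260 268 283 [151 160  31  34  46  33  34  31 131]
268 268 284 [142 126  46  32  35  33  35  33 124]
276 269 283 [137 147  82  34  34  33  32  32 159]
```

```bash
python3 - <<'E'
from h import *
C=cam('wrist'); im=cv2.imread('pics/w1.png')
g=im.max(2).astype(int); print(g[138:152:1,270],g[270:290,277])
L,Rr=[],[]
for v in range(150,274,4):
    r=np.diff(g[v]);
    l=[g[v,u] for u in range(255,295)]
    x=np.where(g[v,255:295]<68)[0]+255
    Rr.append((v,x.max()))
P=np.array([plane(C,*p,.218) for p in [(270,144),(277,278)]]); print(P,P.mean(0),np.linalg.norm(P[1]-P[0])); d=P[1]-P[0]; print(np.degrees(np.arctan2(d[1],d[0])))
for e in [((262,164),(267.5,236)),((279,164),(284,252))]:
    a,b=[plane(C,*p,.218) for p in e]; d=b-a; print(a,b,np.degrees(np.arctan2(d[1],d[0])))
s=observe(); M=R.from_euler('xyz',s['tool_rot']).as_matrix()
print('to bar centre in tool',M.T@(np.append(P.mean(0)[:2],.229-.019-.019+0.0)-s['position'])/.5)
E
```

```text
[175 176 175 175 174 174 127  31  37  49  58  61  62  62] [ 33  33  34  34  34  34  33  73 130 150 148 146 146 145 146 146 145 135
 111  97]
[[ 5.48824853e-01 -5.92030273e-04  2.18000000e-01]
 [ 6.20552663e-01 -5.56500838e-02  2.18000000e-01]] [ 0.58468876 -0.02812106  0.218     ] 0.0904227180908962
-37.5097370371759
[ 0.55503995 -0.01250227  0.218     ] [ 0.59345331 -0.04091615  0.218     ] -36.48986629169443
[ 0.56189985 -0.00434598  0.218     ] [ 0.60910981 -0.03983697  0.218     ] -36.93471054778831
to bar centre in tool [-0.00316068 -0.01068862  0.2403071 ]
```

Request:
play_rows:
  deltas:
    - [-0.003, -0.011, 0.05, 0, 0, -0.023, 0]
    - [-0.003, -0.011, 0.12, 0, 0, -0.023, 0]
    - [-0.003, -0.011, 0.19, 0, 0, -0.023, 0]
    - [-0.003, -0.011, 0.24, 0, 0, -0.023, 0]
    - [-0.003, -0.011, 0.24, 0, 0, -0.023, 0.5]
    - [-0.003, -0.011, 0.24, 0, 0, -0.023, 1]
    - [-0.003, -0.011, 0.24, 0, 0, -0.023, 1]
    - [-0.003, -0.011, 0.24, 0, 0, -0.023, 1]
    - [-0.003, -0.011, 0.24, 0, 0, -0.023, 1]
    - [-0.003, -0.011, 0.24, 0, 0, -0.023, 1]
  newtons: 80

```text
clock: 2.1
position: [0.5849, -0.0284, 0.1924]
tool_rot: [3.141, 0.001, 2.492]
force: [-2.8, -1.4, 9.2]
grip_width: 0.0106
finger_force: 78.4
```

```bash
python3 - <<'E'
from h import *
s=observe();print(s['clock'],s['position'],s['tool_rot'],s['grip_width'],s['finger_force'],s['force'],s['moment'])
M=R.from_euler('xyz',s['tool_rot']).as_matrix()
C=cam('wrist'); im=cv2.imread('pics/w1.png')
# foot yaw from first picture estimates; units: lift .014, -x of hanger 
for yaw in [-.114]:
    d=np.array([-np.cos(yaw),-np.sin(yaw),0])*.06; print(M.T@d/.5)
C,im=shot('wrist','w2')
E
```

```text
2.1 [ 0.58492938 -0.02841357  0.19236954] [3.14109219e+00 1.16921109e-03 2.49196766e+00] 0.010609352479485306 78.4341748058796 [-2.82885523 -1.36261674  9.22424415] [-0.18903346  0.56391569  0.05005416]
[ 0.10319391 -0.06124536 -0.00015131]
```

View pics/w2.png

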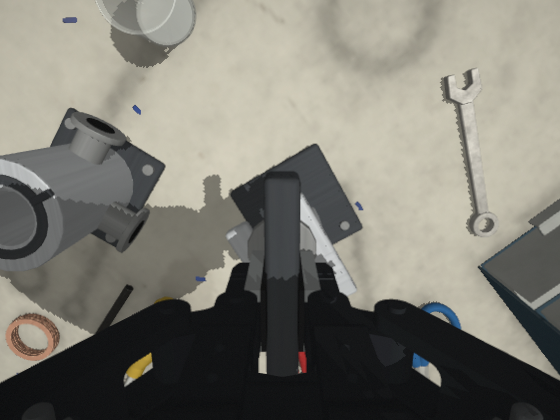

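The bar is gripped. Foot corners at (318,145), (361,228) and (230,193) give the hanger's yaw.

```bash
python3 - <<'E'
from h import *
C=cam('wrist')
P=[plane(C,*p,.008) for p in [(230,193),(318,145),(361,228)]]; print(P)
for a,b in [(0,1),(1,2)]:
    d=P[b]-P[a]; print(np.degrees(np.arctan2(d[1],d[0])),np.linalg.norm(d))
W0=(lambda P:P)
for a,b in [((302,205),(355,292)),]:
    A,B=plane(C,*a,.16),plane(C,*b,.16); d=B-A; print('fork edge',A,B,np.degrees(np.arctan2(d[1],d[0])),np.linalg.norm(d))
E
```

```text
[array([ 0.5637475 , -0.07002267,  0.008     ]), array([0.57677474, 0.01699312, 0.008     ]), array([0.66137025, 0.00433692, 0.008     ])]
81.48541189569126 0.08798554714403571
-8.508819673328498 0.08553700759736929
fork edge [ 0.57453953 -0.00839922  0.16      ] [ 0.62784177 -0.01411255  0.16      ] -6.1180293218915525 0.053607565245988226
```

Request:
play_rows:
  deltas:
    - [0, 0, -0.014, 0, 0, 0, 1]
    - [0, 0, -0.028, 0, 0, 0, 1]
    - [0, 0, -0.028, 0, 0, 0, 1]
    - [0.026, -0.015, -0.028, 0, 0, 0, 1]
    - [0.06, -0.034, -0.028, 0, 0, 0, 1]
    - [0.105, -0.0585, -0.028, 0, 0, 0, 1]
    - [0.105, -0.0585, -0.028, 0, 0, 0, 1]
    - [0.105, -0.0585, -0.1, 0, 0, 0, 1]
    - [0.105, -0.0585, -0.18, 0, 0, 0, 1]
    - [0.105, -0.0585, -0.26, 0, 0, 0, 1]

```text
clock: 3.15
position: [0.525, -0.0198, 0.3228]
tool_rot: [-3.142, -0.0, 2.492]
force: [0.6, -0.0, -2.5]
grip_width: 0.0106
finger_force: 78.8
```

```bash
python3 - <<'E'
from h import *
s=observe();print(s['clock'],s['position'],s['tool_rot'],s['grip_width'],s['finger_force'],s['force'],s['moment'],s['qpos'])
M=R.from_euler('xyz',s['tool_rot']).as_matrix()
print(M.T@(np.array([.466,.185,s['position'][2]])-s['position'])/.5)
E
```

```text
3.15 [ 0.52501236 -0.01976731  0.32283109] [-3.14150932e+00 -2.71975227e-04  2.49244179e+00] 0.010569561998064251 78.80004052072763 [ 0.62717022 -0.00770169 -2.51898947] [ 0.03166853 -0.03119205  0.02023326] [ 0.12289551  0.280276   -0.24988388  1.73173395  0.07524213  1.13919032
  0.77248651]
[3.41586026e-01 2.54887071e-01 7.16618855e-05]
```

Request:
play_rows:
  deltas:
    - [0.03, 0.04, 0, 0, 0, 0, 1]
    - [0.08, 0.1, 0, 0, 0, 0, 1]
    - [0.14, 0.17, 0, 0, 0, 0, 1]
    - [0.19, 0.23, 0, 0, 0, 0, 1]
    - [0.21, 0.255, 0, 0, 0, 0, 1]
    - [0.21, 0.255, 0, 0, 0, 0, 1]
    - [0.21, 0.255, 0, 0, 0, 0, 1]
    - [0.21, 0.255, 0, 0, 0, 0, 1]

```text
clock: 3.95
position: [0.5188, 0.1442, 0.3213]
tool_rot: [-3.141, 0.0, 2.491]
force: [0.2, -1.0, -2.2]
grip_width: 0.0107
finger_force: 78.8
```

```bash
python3 - <<'E'
from h import *
s=observe();print(s['clock'],s['position'],s['tool_rot'])
C,im=shot('wrist','w3')
E
```

```text
3.95 [0.51882688 0.14423042 0.32129094] [-3.14130819e+00  2.94644815e-04  2.49095897e+00]
```

View pics/w3.png

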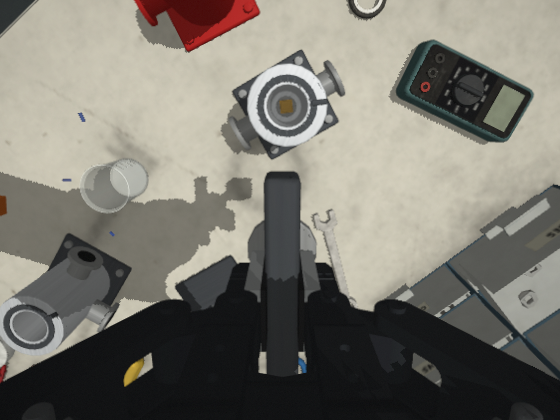

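The straight valve is at (287,105), with ports at (333,78) and (240,130), its brass stem visible down the bore. I'll measure and zoom.

```bash
python3 - <<'E'
from h import *
C=cam('wrist'); im=cv2.imread('pics/w3.png')
c=im[60:150,242:332]; cv2.imwrite('pics/crop3.png',cv2.resize(c,(600,600),interpolation=2))
hsv=cv2.cvtColor(im,cv2.COLOR_BGR2HSV); m=((hsv[...,1]>90)&(hsv[...,0]>8)&(hsv[...,0]<28)).astype(np.uint8)
m[:80]=0;m[130:]=0;m[:,:262]=0;m[:,312:]=0
n=cv2.findContours(m,0,1)[0]; k=max(n,key=cv2.contourArea); r=cv2.minAreaRect(k); print(r)
b=cv2.boxPoints(r); Q=np.array([plane(C,*p,.037) for p in b]); print(Q.mean(0))
for i in range(4):
    d=Q[(i+1)%4]-Q[i]; print(np.degrees(np.arctan2(d[1],d[0])),np.linalg.norm(d))
E
```

```text
((285.8499755859375, 105.94999694824219), (12.869343757629395, 12.162237167358398), 81.8698959350586)
[0.46825829 0.18819167 0.037     ]
60.53896827072004 0.013249667342871663
-28.523570533855786 0.013635798362757676
-119.39672192489216 0.013359296913953801
151.01530334329243 0.013649439603242865
```

View pics/crop3.png

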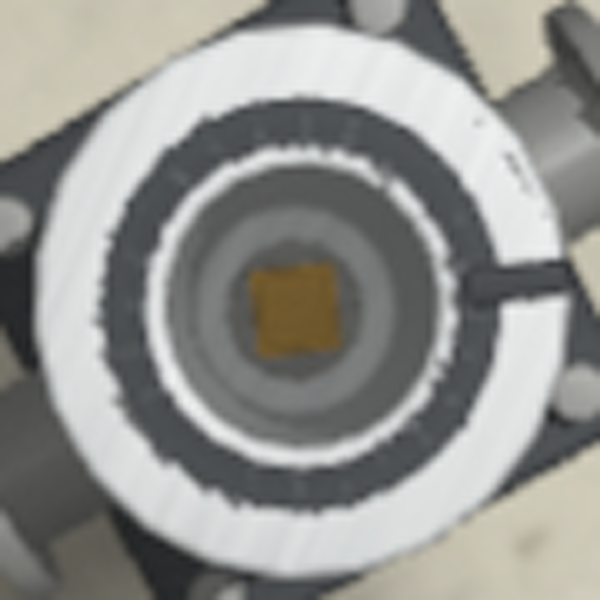

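```bash
python3 - <<'E'
from h import *
s=observe(); C=cam('wrist'); im=cv2.imread('pics/w3.png'); g=im.max(2).astype(int)
M=R.from_euler('xyz',s['tool_rot']).as_matrix(); T=s['position']
for v in (190,210): print(v,g[v,256:308])
zt=T[2]+.027
for p in [(265,190),(300,190),(265,210),(300,210),(282,173)]: print(p,(M.T@(plane(C,*p,zt)-T))*1000)
# valve top circle: light pixels
m=(g[50:160,230:345]>190).astype(np.uint8)
hsv=cv2.cvtColor(im,cv2.COLOR_BGR2HSV)
for q,z in [((287.3,105),.12),((285.85,105.95),.037)]:
    P=plane(C,*q,z); print(P, M.T@(P-T)*1000)
# bore mouth: bright inner ring ellipse
k=(g[60:150,242:332]>185).astype(np.uint8); n,h=cv2.findContours(k,2,1)
for c in n:
    if len(c)>40: e=cv2.fitEllipse(c); print(e[0][0]+242,e[0][1]+60,e[1],plane(C,e[0][0]+242,e[0][1]+60,.12))
E
```

```text
190 [190 192 192 194 195 197 197 151  61  52  59  62  68  72  73  73  73  74
  74  74  74  73  73  73  73  73  72  73  73  74  75  74  74  74  75  76
  75  76  76  74  70  68  66  59 107 155 171 173 177 181 185 188]
210 [177 176 177 177 175 175 176 144  78  48  57  61  66  72  74  72  73  73
  73  73  73  73  73  72  73  72  72  72  74  73  74  74  76  74  75  75
  74  75  74  73  70  68  65  57 139 192 201 202 203 202 202 203]
(265, 190) [ 40.68834901  -5.27022001 -27.01051173]
(300, 190) [ 40.68469322   5.6141026  -27.01276683]
(265, 210) [ 34.23870132  -5.34751272 -27.00865656]
(300, 210) [ 34.2347768    5.69253773 -27.01094387]
(282, 173) [ 4.60278894e+01  1.77327020e-02 -2.70131304e+01]
[0.46804816 0.18888275 0.12      ] [ 67.50342668   4.82115032 201.30636416]
[0.4682361  0.18820781 0.037     ] [ 66.96868668   4.41522401 284.30660595]
286.6161003112793 105.46453475952148 (43.63300323486328, 45.50591278076172) [0.46799856 0.18816476 0.12      ]
317.08058166503906 64.86812782287598 (13.751007080078125, 15.129518508911133) [0.45695835 0.22933683 0.12      ]
286.5605125427246 104.29083251953125 (69.29122161865234, 99.2408447265625) [0.46717232 0.18872882 0.12      ]
```

Request:
play_rows:
  deltas:
    - [0.04, 0.003, 0, 0, 0, -0.02, 1]
    - [0.1, 0.007, 0, 0, 0, -0.05, 1]
    - [0.133, 0.009, 0, 0, 0, -0.068, 1]
    - [0.133, 0.009, 0.03, 0, 0, -0.068, 1]
    - [0.133, 0.009, 0.06, 0, 0, -0.068, 1]
    - [0.133, 0.009, 0.078, 0, 0, -0.068, 1]
    - [0.133, 0.009, 0.084, 0, 0, -0.068, 1]
    - [0.133, 0.009, 0.09, 0, 0, -0.068, 1]
    - [0.133, 0.009, 0.096, 0, 0, -0.068, 1]
    - [0.133, 0.009, 0.102, 0, 0, -0.068, 1]

```text
clock: 5.0
position: [0.4685, 0.1891, 0.2704]
tool_rot: [3.141, 0.0, 2.635]
force: [-0.8, 0.2, -2.1]
grip_width: 0.0103
finger_force: 78.8
```

```bash
python3 - <<'E'
from h import *
s=observe();print(s['clock'],s['position'],s['tool_rot'],s['force'],s['moment'])
E
```

```text
5.0 [0.4684531  0.18910533 0.27041009] [3.14125291e+00 2.90333074e-04 2.63465639e+00] [-0.75302126  0.23985798 -2.09974831] [-0.06529791  0.12225604  0.01319118]
```

Request:
play_rows:
  deltas:
    - [0, 0, 0.03, 0, 0, 0, 1]
    - [0, 0, 0.06, 0, 0, 0, 1]
    - [0, 0, 0.09, 0, 0, 0, 1]
    - [0, 0, 0.12, 0, 0, 0, 1]
    - [0, 0, 0.135, 0, 0, 0, 1]
    - [0, 0, 0.14, 0, 0, 0, 1]
    - [0, 0, 0.145, 0, 0, 0, 1]
    - [0, 0, 0.15, 0, 0, 0, 1]
    - [0, 0, 0.156, 0, 0, 0, 1]
    - [0, 0, 0.156, 0, 0, 0, 1]

```text
clock: 6.0
position: [0.4683, 0.189, 0.1922]
tool_rot: [-3.142, -0.0, 2.635]
force: [0.2, -0.4, -1.2]
grip_width: 0.011
finger_force: 78.8
```

```bash
python3 - <<'E'
from h import *
s=observe();print(s['clock'],s['position'],s['tool_rot'],s['force'],s['moment'])
E
```

```text
6.0 [0.46828959 0.18903226 0.19216623] [-3.14154310e+00 -3.79221039e-05  2.63468808e+00] [ 0.1677935  -0.36452122 -1.16814825] [0.01235913 0.05348582 0.02377151]
```

Request:
play_rows:
  deltas:
    - [0, 0, 0.006, 0, 0, 0, 1]
    - [0, 0, 0.012, 0, 0, 0, 1]
    - [0, 0, 0.018, 0, 0, 0, 1]
    - [0, 0, 0.024, 0, 0, 0, 1]
    - [0, 0, 0.029, 0, 0, 0, 1]
    - [0, 0, 0.032, 0, 0, 0, 1]
    - [0, 0, 0.032, 0, 0, 0, 1]

```text
clock: 6.7
position: [0.4682, 0.1891, 0.1761]
tool_rot: [-3.141, -0.0, 2.635]
force: [0.1, 0.5, -1.7]
grip_width: 0.0104
finger_force: 78.8
```

```bash
python3 - <<'E'
from h import *
s=observe();print(s['clock'],s['position'],s['tool_rot'],s['force'],s['moment'],s['grip_width'])
E
```

```text
6.7 [0.46824995 0.1890534  0.17608179] [-3.14137453e+00 -1.97516179e-04  2.63475165e+00] [ 0.07971962  0.50114493 -1.71549962] [ 0.02807985 -0.00018511  0.0705593 ] 0.010402697551687894
```

Seated. Turning clockwise.

Request:
play_rows:
  deltas:
    - [0, 0, 0, 0, 0, 0.05, 1]
    - [0, 0, 0, 0, 0, 0.1, 1]
    - [0, 0, 0, 0, 0, 0.15, 1]
    - [0, 0, 0, 0, 0, 0.2, 1]
    - [0, 0, 0, 0, 0, 0.25, 1]
    - [0, 0, 0, 0, 0, 0.3, 1]
    - [0, 0, 0, 0, 0, 0.35, 1]
    - [0, 0, 0, 0, 0, 0.4, 1]
    - [0, 0, 0, 0, 0, 0.45, 1]
    - [0, 0, 0, 0, 0, 0.49, 1]
  newtons: 110

```text
clock: 7.7
position: [0.4684, 0.1891, 0.1764]
tool_rot: [3.141, -0.0, 1.604]
force: [1.3, 0.0, -4.5]
grip_width: 0.0103
finger_force: 109.9
```

```bash
python3 - <<'E'
from h import *
s=observe();print(s['clock'],s['position'],s['tool_rot'],s['force'],s['moment'],s['grip_width'],s['qpos'])
E
```

```text
7.7 [0.46841584 0.18912861 0.17636969] [ 3.14130078e+00 -3.28072628e-05  1.60448721e+00] [ 1.28260299  0.01300893 -4.45331632] [-0.09561681 -0.25984415  0.20330018] 0.010269697094573784 [-0.41620423  0.40746675 -0.10967993  1.96305224  0.0622515   0.77395718
 -0.52781225]
```

Request:
play_rows:
  deltas:
    - [0, 0, 0, 0, 0, 0.02, 1]
    - [0, 0, 0, 0, 0, 0.04, 1]
    - [0, 0, 0, 0, 0, 0.06, 1]
    - [0, 0, 0, 0, 0, 0.07, 1]
    - [0, 0, 0, 0, 0, 0.07, 1]

```text
clock: 8.2
position: [0.4684, 0.1891, 0.1764]
tool_rot: [3.141, -0.0, 1.462]
force: [0.7, -0.4, -3.9]
grip_width: 0.0101
finger_force: 110.0
```

```bash
python3 - <<'E'
from h import *
s=observe();print(s['clock'],s['position'],s['tool_rot'],s['force'],s['moment'],s['grip_width'],s['qpos'][6])
E
```

```text
8.2 [0.46841141 0.18912979 0.17635008] [ 3.14134756e+00 -5.76714468e-05  1.46197410e+00] [ 0.68493619 -0.37058024 -3.89801525] [-0.18073597 -0.3808402   0.12353045] 0.010092818307265019 -0.6511994053697739
```

Request:
play_rows:
  deltas:
    - [0, 0, 0, 0, 0, 0.01, 1]
    - [0, 0, 0, 0, 0, 0.02, 1]
    - [0, 0, 0, 0, 0, 0.03, 1]
    - [0, 0, 0, 0, 0, 0.03, 1]

```text
clock: 8.6
position: [0.4684, 0.1891, 0.1763]
tool_rot: [3.141, -0.0, 1.398]
force: [1.1, -0.1, -2.2]
grip_width: 0.0099
finger_force: 110.1
```

Request:
play_rows:
  deltas:
    - [0, 0, 0, 0, 0, 0.01, 1]
    - [0, 0, 0, 0, 0, 0.02, 1]
    - [0, 0, 0, 0, 0, 0.03, 1]
    - [0, 0, 0, 0, 0, 0.03, 1]

```text
clock: 9.0
position: [0.4684, 0.1891, 0.1763]
tool_rot: [3.142, 0.0, 1.335]
force: [1.3, -1.6, -3.1]
grip_width: 0.0102
finger_force: 110.2
```

```bash
python3 - <<'E'
from h import *
s=observe();print(s['clock'],s['position'],s['tool_rot'],s['force'],s['moment'],s['grip_width'],s['qpos'][6])
C,im=shot('wrist','w4')
E
```

```text
9.0 [0.46835163 0.18908299 0.17631351] [3.14153202e+00 1.50498082e-05 1.33502541e+00] [ 1.34041495 -1.58792408 -3.14686671] [-0.20530122 -0.42829482  0.01843737] 0.01017403678980391 -0.7609125342162463
```

View pics/w4.png

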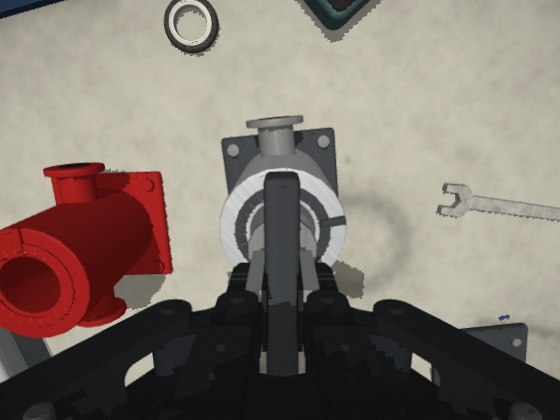

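```bash
python3 - <<'E'
from h import *
C=cam('wrist'); im=cv2.imread('pics/w4.png'); g=im.max(2).astype(int)
m=(g[205:240,331:347]<120); y,x=np.where(m); u,v=x.mean()+331,y.mean()+205; print(u,v,len(x))
V=np.array([.4681,.1885])
P=plane(C,u,v,.12); d=P[:2]-V; print('pointer',P,np.degrees(np.arctan2(d[1],d[0])),np.linalg.norm(d))
# port flange centre at z=.05 end 60mm, top edge z~.05+r
Q=plane(C,274,122,.065); d=Q[:2]-V; print('port',Q,np.degrees(np.arctan2(d[1],d[0])),np.linalg.norm(d))
F=[plane(C,*p,.008)[:2] for p in [(222,140),(333,128),(337,203)]]
for a,b in [(0,1),(1,2)]:
    e=F[b]-F[a]; print('foot',np.degrees(np.arctan2(e[1],e[0])),np.linalg.norm(e))
# before
print('wrist yaw turn',np.degrees(2.6347-1.335))
E
```

```text
337.9318181818182 220.75757575757575 132
pointer [0.49945695 0.18708411 0.12      ] -2.585379868036455 0.031388900111317904
port [0.47630583 0.24505365 0.065     ] 81.74410180859353 0.05714587764488192
foot -7.3952387184707895 0.0906242179950715
foot -98.36613938552782 0.06279586706723042
wrist yaw turn 74.4673246331531
```

Pointer at -2.6° versus the closed direction of about -8°: some 5° still to go, and no stop felt.

Request:
play_rows:
  deltas:
    - [0, 0, 0, 0, 0, 0.01, 1]
    - [0, 0, 0, 0, 0, 0.02, 1]
    - [0, 0, 0, 0, 0, 0.03, 1]
    - [0, 0, 0, 0, 0, 0.03, 1]

```text
clock: 9.45
position: [0.4683, 0.1891, 0.1763]
tool_rot: [3.142, -0.0, 1.272]
force: [1.8, -0.2, -1.3]
grip_width: 0.0103
finger_force: 110.3
```

```bash
python3 - <<'E'
from h import *
s=observe();print(s['tool_rot'],s['force'],s['moment'],s['joint_efforts'][6])
E
```

```text
[ 3.14150705e+00 -2.81968829e-05  1.27214565e+00] [ 1.81431085 -0.2100806  -1.2930868 ] [-0.18595562 -0.52086007  0.08336615] -0.6598563864827156
```

Request:
play_rows:
  deltas:
    - [0, 0, 0, 0, 0, 0.01, 1]
    - [0, 0, 0, 0, 0, 0.02, 1]
    - [0, 0, 0, 0, 0, 0.02, 1]

```text
clock: 9.75
position: [0.4683, 0.1891, 0.1763]
tool_rot: [3.142, -0.0, 1.23]
force: [1.7, -0.4, -1.7]
grip_width: 0.0099
finger_force: 110.4
```

```bash
python3 - <<'E'
from h import *
s=observe();print(s['tool_rot'],s['force'],s['moment'],s['joint_efforts'][6])
E
```

```text
[ 3.14154942e+00 -9.00874880e-06  1.23028895e+00] [ 1.65459841 -0.39402527 -1.71949019] [-0.21246114 -0.49654273  0.16054363] -0.6756091676652431
```

Request:
play_rows:
  deltas:
    - [0, 0, 0, 0, 0, 0.01, 1]
    - [0, 0, 0, 0, 0, 0.02, 1]
    - [0, 0, 0, 0, 0, 0.02, 1]

```text
clock: 10.05
position: [0.4683, 0.1891, 0.1763]
tool_rot: [3.142, -0.0, 1.189]
force: [1.8, -1.1, -1.1]
grip_width: 0.0098
finger_force: 110.4
```

```bash
cat > ptr.py <<'E'
from h import *
import sys
s=observe(); print(s['tool_rot'][2],s['moment'],s['joint_efforts'][6])
C,im=shot('wrist',sys.argv[1]); g=im.max(2).astype(int); V=np.array([.4681,.1885])
# sample brightness along circle r=31.5mm on the top face
a=np.arange(-40,41,1.); b=[]
for t in a:
    x=[]
    for r in (.029,.031,.033):
        u,v=proj(C,[V[0]+r*np.cos(np.radians(t)),V[1]+r*np.sin(np.radians(t)),.12]); x.append(g[int(round(v)),int(round(u))])
    b.append(np.mean(x))
b=np.array(b); d=b<130; print('dark',a[d].astype(int),b[::5].astype(int))
E
python3 ptr.py w5
```

```text
1.1885336730713703 [-0.21493267 -0.52189785  0.25231714] -0.8647429011762142
dark [-13 -12 -11 -10  -9  -8  -7  -6  -5  -4] [194 192 194 192 192 194  70  64 198 197 200 201 201 201 203 204 208]
```

Request:
play_rows:
  deltas:
    - [0, 0, 0, 0, 0, 0.01, 1]
    - [0, 0, 0, 0, 0, 0.02, 1]
    - [0, 0, 0, 0, 0, 0.02, 1]

```text
clock: 10.4
position: [0.4683, 0.1891, 0.1763]
tool_rot: [3.142, -0.0, 1.147]
force: [1.4, -0.9, -0.9]
grip_width: 0.0098
finger_force: 110.5
```

```bash
python3 ptr.py w6
```

```text
1.1466909221993773 [-0.24100605 -0.51156295  0.52850218] -1.0838193073868752
dark [-13 -12 -11 -10  -9  -8  -7  -6  -5] [195 194 194 193 193 193  70  66 198 199 200 201 201 202 203 206 209]
```

The pointer stopped at -9° while the torque rose to 0.53 N m, so the valve is at its stop. I'll relieve the twist and draw the key out.

Request:
play_rows:
  deltas:
    - [0, 0, 0, 0, 0, -0.02, 1]
    - [0, 0, 0, 0, 0, -0.04, 1]
    - [0, 0, 0, 0, 0, -0.055, 1]
    - [0, 0, -0.02, 0, 0, -0.055, 1]
    - [0, 0, -0.05, 0, 0, -0.055, 1]
    - [0, 0, -0.09, 0, 0, -0.055, 1]
    - [0, 0, -0.14, 0, 0, -0.055, 1]
    - [0, 0, -0.2, 0, 0, -0.055, 1]
    - [0, 0, -0.26, 0, 0, -0.055, 1]
    - [0, 0, -0.29, 0, 0, -0.055, 1]

```text
clock: 11.45
position: [0.4685, 0.1893, 0.3243]
tool_rot: [3.14, -0.002, 1.262]
force: [0.4, 0.8, -3.4]
grip_width: 0.0101
finger_force: 110.3
```

```bash
python3 - <<'E'
from h import *
s=observe();print(s['clock'],s['position'],s['tool_rot'],s['force'],s['moment'],s['qpos'],s['grip_width'])
M=R.from_euler('xyz',s['tool_rot']).as_matrix(); T=s['position']
C,im=shot('wrist','w7'); g=im.max(2).astype(int)
for v in (195,205,220): x=np.where(g[v,240:325]<90)[0]+240; print(v,x.min(),x.max(),[(M.T@(plane(C,u,v,T[2]+.027)-T))*1000 for u in (x.min(),x.max()+1)])
print(g[165:180,282])
# pre-hang TCP: 62 mm out along hanger -x, yaw 2.492
Y=np.radians(-8); t=np.array([.5849-.062*np.cos(Y),-.0284-.062*np.sin(Y),T[2]]); print(t,M.T@(t-T)/.5, np.degrees(2.492-s['tool_rot'][2])/120)
E
```

```text
11.45 [0.46848712 0.18927976 0.32434882] [ 3.14010809e+00 -2.08186876e-03  1.26165080e+00] [ 0.3984873   0.80093811 -3.44329741] [-0.00176252 -0.00376528  0.03478534] [-0.48629197  0.23342243 -0.01802123  1.78818972  0.00424422  1.11748804
 -0.81482027] 0.010057942146196078
195 259 305 [array([ 39.07371753,  -7.24183013, -26.92949265]), array([ 39.06588056,   7.44264465, -26.90770895])]
205 264 299 [array([ 35.84697005,  -5.72003736, -26.93395114]), array([ 35.84044257,   5.60663774, -26.91714957])]
220 264 304 [array([ 30.92187442,  -5.78170498, -26.94429612]), array([ 30.91345314,   7.25697098, -26.92495692])]
[106 105 104 105 105  95  65  41  44  43  43  44  47  44  54]
[ 0.52350338 -0.01977127  0.32434882] [-0.36480385  0.23202255 -0.00041502] 0.587448472168912
```

Request:
play_rows:
  deltas:
    - [-0.03, 0.02, 0, 0, 0, -0.06, 1]
    - [-0.08, 0.05, 0, 0, 0, -0.12, 1]
    - [-0.13, 0.083, 0, 0, 0, -0.18, 1]
    - [-0.18, 0.115, 0, 0, 0, -0.24, 1]
    - [-0.23, 0.147, 0, 0, 0, -0.31, 1]
    - [-0.28, 0.178, 0, 0, 0, -0.38, 1]
    - [-0.33, 0.21, 0, 0, 0, -0.45, 1]
    - [-0.365, 0.232, 0, 0, 0, -0.52, 1]
    - [-0.365, 0.232, 0, 0, 0, -0.587, 1]
    - [-0.365, 0.232, 0, 0, 0, -0.587, 1]

```text
clock: 12.5
position: [0.5232, -0.0205, 0.321]
tool_rot: [-3.141, -0.001, 2.493]
force: [0.1, -0.1, -2.2]
grip_width: 0.0098
finger_force: 110.2
```

```bash
python3 - <<'E'
from h import *
s=observe();print(s['clock'],s['position'],s['tool_rot'],s['force'])
M=R.from_euler('xyz',s['tool_rot']).as_matrix(); T=s['position']
Y=np.radians(-8); h=np.array([.5849,-.0284])
for t in ([h[0]-.062*np.cos(Y),h[1]-.062*np.sin(Y),.205],[h[0],h[1],.205],[h[0],h[1],.193]): print(M.T@(np.array(t)-T)/.5)
print(np.degrees(2.492-s['tool_rot'][2])/120)
E
```

```text
12.5 [ 0.5231747  -0.02046606  0.32096789] [-3.14123023e+00 -9.90686024e-04  2.49312481e+00] [ 0.10942186 -0.08930161 -2.19472275]
[8.55633905e-05 1.58860251e-03 2.31935409e-01]
[-0.10820476  0.06199712  0.23180623]
[-0.10822853  0.06200582  0.25580622]
-0.0005370574336182171
```

Request:
play_rows:
  deltas:
    - [0, 0.0015, 0.05, 0, 0, 0, 1]
    - [0, 0.0015, 0.12, 0, 0, 0, 1]
    - [0, 0.0015, 0.19, 0, 0, 0, 1]
    - [0, 0.0015, 0.23, 0, 0, 0, 1]
    - [0, 0.0015, 0.23, 0, 0, 0, 1]
    - [-0.02, 0.013, 0.23, 0, 0, 0, 1]
    - [-0.045, 0.027, 0.23, 0, 0, 0, 1]
    - [-0.07, 0.041, 0.23, 0, 0, 0, 1]
    - [-0.09, 0.052, 0.23, 0, 0, 0, 1]
    - [-0.09, 0.052, 0.23, 0, 0, 0, 1]

```text
clock: 13.5
position: [0.5769, -0.0266, 0.2071]
tool_rot: [3.14, 0.001, 2.491]
force: [0.2, 0.5, -3.0]
grip_width: 0.0102
finger_force: 110.2
```

```bash
python3 - <<'E'
from h import *
s=observe();print(s['clock'],s['position'],s['tool_rot'],s['force'])
M=R.from_euler('xyz',s['tool_rot']).as_matrix(); T=s['position']
h=np.array([.5849,-.0284])
for t in ([h[0],h[1],T[2]],[h[0],h[1],.1922]): print(M.T@(np.array(t)-T)/.5)
E
```

```text
13.5 [ 0.57685409 -0.02655862  0.20712959] [3.14043500e+00 1.40599902e-03 2.49101589e+00] [ 0.22588453  0.49458662 -3.01903852]
[-1.50352519e-02  6.81541204e-03  2.90294863e-05]
[-0.01499327  0.00678085  0.02988815]
```

Request:
play_rows:
  deltas:
    - [-0.008, 0.0035, 0, 0, 0, 0, 1]
    - [-0.015, 0.007, 0, 0, 0, 0, 1]
    - [-0.015, 0.007, 0, 0, 0, 0, 1]
    - [-0.015, 0.007, 0.01, 0, 0, 0, 1]
    - [-0.015, 0.007, 0.02, 0, 0, 0, 1]
    - [-0.015, 0.007, 0.026, 0, 0, 0, 1]
    - [-0.015, 0.007, 0.029, 0, 0, 0, 1]
    - [-0.015, 0.007, 0.029, 0, 0, 0, 1]

```text
clock: 14.3
position: [0.5831, -0.0282, 0.1925]
tool_rot: [3.142, 0.0, 2.492]
force: [-6.2, -0.4, 13.1]
grip_width: 0.0101
finger_force: 112.6
```

```bash
python3 - <<'E'
from h import *
s=observe();print(s['clock'],s['position'],s['tool_rot'],s['force'],s['moment'])
shot('scene','s8')
E
```

```text
14.3 [ 0.5830518  -0.02823512  0.19246106] [3.14154717e+00 2.74884764e-05 2.49214104e+00] [-6.22121722 -0.38051302 13.05444293] [0.06301614 1.41957031 0.05668223]
```

Request:
play_rows:
  deltas:
    - [0, 0, -0.001, 0, 0, 0, 1]
    - [0, 0, -0.001, 0, 0, 0, 0.8]
    - [0, 0, -0.001, 0, 0, 0, 0.6]
    - [0, 0, -0.001, 0, 0, 0, 0.3]
    - [0, 0, -0.001, 0, 0, 0, 0]
    - [0, 0, -0.001, 0, 0, 0, 0]
    - [0, 0, -0.001, 0, 0, 0, 0]
    - [0, 0, -0.001, 0, 0, 0, 0]
  newtons: 20

```text
clock: 15.15
position: [0.5832, -0.0283, 0.1923]
tool_rot: [-3.142, -0.0, 2.492]
force: [-0.4, 0.6, -0.5]
grip_width: 0.0853
finger_force: 0.0
```

Request:
play_rows:
  deltas:
    - [0, 0, -0.03, 0, 0, 0, 0]
    - [0, 0, -0.08, 0, 0, 0, 0]
    - [0, 0, -0.15, 0, 0, 0, 0]
    - [0, 0, -0.22, 0, 0, 0, 0]
    - [0, 0, -0.26, 0, 0, 0, 0]
    - [0, 0, -0.26, 0, 0, 0, 0]

```text
clock: 15.75
position: [0.5842, -0.0282, 0.3251]
tool_rot: [3.139, 0.003, 2.492]
force: [0.9, 0.1, -0.1]
grip_width: 0.0853
finger_force: 0.0
```

```bash
python3 - <<'E'
from h import *
s=observe();print(s['clock'],s['position'],s['force'])
C,w=shot('wrist','w9'); S,a=shot('scene','s9')
o=np.zeros((300,800,3),np.uint8); o[:,:400]=cv2.resize(w,(400,300)); o[:,400:]=cv2.resize(a[140:320,190:390],(400,300))
cv2.imwrite('pics/fin.png',o[:,:,::-1])
E
```

```text
15.75 [ 0.58419081 -0.02824647  0.32514912] [ 0.85966133  0.05928798 -0.0898379 ]
```

View pics/fin.png

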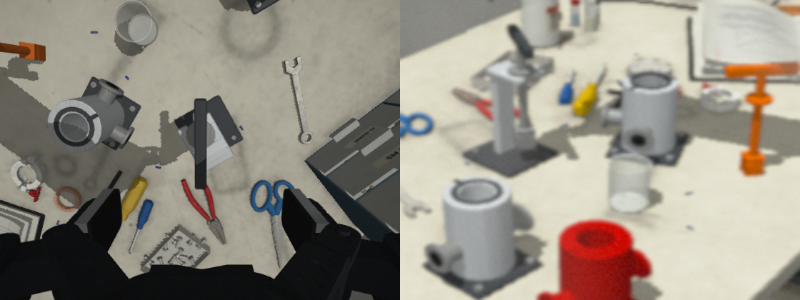

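Key hangs upright on the fork (bar at (200,140) left panel), beaker standing. One check of the valve pointer from above before handing in.

Request:
play_rows:
  deltas:
    - [0.05, 0.03, 0, 0, 0, 0, 0]
    - [0.12, 0.075, 0, 0, 0, 0, 0]
    - [0.19, 0.12, 0, 0, 0, 0, 0]
    - [0.26, 0.163, 0, 0, 0, 0, 0]
    - [0.312, 0.195, 0, 0, 0, 0, 0]
    - [0.312, 0.195, 0, 0, 0, 0, 0]
    - [0.312, 0.195, 0, 0, 0, 0, 0]

```text
clock: 16.55
position: [0.5175, 0.1439, 0.3214]
tool_rot: [-3.14, -0.001, 2.493]
force: [0.5, -0.2, 0.8]
grip_width: 0.0853
finger_force: 0.0
```

```bash
cat > ptr2.py <<'E'
from h import *
C,im=shot('wrist','w10'); old=cv2.imread('pics/w3.png')
g=im.max(2).astype(int); V=[.4681,.1885]
a=np.arange(-180,180); b=np.array([np.mean([g[tuple(np.round(proj(C,[V[0]+r*np.cos(t),V[1]+r*np.sin(t),.12])[::-1]).astype(int))] for r in (.029,.031,.033)]) for t in np.radians(a)])
print('pointer dark',a[b<130])
# foot and ports direction: bright/dark port along +-60mm
hsv=cv2.cvtColor(im,cv2.COLOR_RGB2HSV); m=((hsv[...,1]>90)&(hsv[...,0]>8)&(hsv[...,0]<28)).astype(np.uint8)
u,v=proj(C,[*V,.037]).astype(int); k=np.zeros_like(m); k[v-20:v+20,u-20:u+20]=m[v-20:v+20,u-20:u+20]
r=cv2.minAreaRect(np.argwhere(k)[:,::-1].astype(np.float32)); Q=np.array([plane(C,*p,.037) for p in cv2.boxPoints(r)])
print([float(np.degrees(np.arctan2(*(Q[(i+1)%4]-Q[i])[1::-1]))) for i in range(4)])
# foot edges: dark foot pixels
d=(g<75).astype(np.uint8); f=np.zeros_like(d); f[v-65:v+65,u-65:u+65]=d[v-65:v+65,u-65:u+65]
f=cv2.morphologyEx(f,cv2.MORPH_OPEN,np.ones((3,3))); r=cv2.minAreaRect(np.argwhere(f)[:,::-1].astype(np.float32))
Q=np.array([plane(C,*p,.008) for p in cv2.boxPoints(r)]); print([(float(np.degrees(np.arctan2(*(Q[(i+1)%4]-Q[i])[1::-1]))),np.linalg.norm(Q[(i+1)%4]-Q[i])) for i in range(4)])
E
python3 ptr2.py
```

```text
pointer dark [-13 -12 -11 -10  -9  -8  -7  -6  -5  -4]
[81.05829868559023, -6.9320096236195665, -98.71924433890821, 172.65732390855896]
[(82.1162138233653, np.float64(0.12357267828944934)), (-3.6105636247649837, np.float64(0.09182599057310965)), (-96.35655711837946, np.float64(0.1291814326721762)), (172.8876404598543, np.float64(0.09502227900154668))]
```

The pointer is still at -8.5°, square across the ports (port line about 82°), so the valve is closed.

```bash
python3 -c "
from workcell import *
print(job_done())"
```

```text
the job is handed in; nothing more can be done
None
```

The straight-through valve is closed to its stop, the T-key hangs upright on its collar in the hanger's fork, the right-angle valve was not touched, the beaker is standing, and the job was handed in at about 17 s of the 72 s allowed.

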